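# Book a bottle rack onto the dry bath with the wand scanner

## Task

Take the wand scanner from its fork and read the barcode label of the rack with the three bottles, then the barcode label of the dry bath: each time point the wand square at the middle of the label with its nose about 40 mm off and keep it steady there for two seconds. Do not read the label of the tube rack, do not bump the scanner against the labelled equipment and leave everything else where it stands. Finish with the scanner hung upright in its fork, collar flat on the prongs, as you found it.

Things in the scene. Friction and masses are not known exactly. Their poses are not given: they have to be found in the camera images.
- wand: loose wand scanner, 169 mm long, 160 g, hanging upright in the fork. Origin at its nose tip, z up along it (it reads along -z). Grey round shank 17 mm in diameter to z = 100 mm (lowest 15 mm tapered to 12 mm), black collar 46 mm in diameter at z = 100 to 107 mm, above it a black rectangular grip to z = 169 mm, 34 mm (x) by 24 mm (y): grasp it across the 24 mm
- nose (a point): tip of the wand's nose (the wand's origin)
- spot (a point): the point where the wand reads best, 40 mm straight ahead of the nose: bring it to the middle of a label
- collar (a point): on the wand's axis at the underside of its collar, 100 mm above the nose
- stand: fixed scanner stand, stays put: dark steel base 130 x 100 x 12 mm, aluminium column 22 x 45 mm centred 68 mm behind (+x) the origin, and at its top a horizontal fork, everything at most 150 mm high. Origin on the table below where the wand hangs, front (open side of the fork) to -x
- fork (a point): where the wand's collar rests: in the middle of the fork's slot, on the prongs' top, 150 mm above the table; axes as the stand. The slot is 26 mm wide (y), open to -x (prong ends 30 mm in front of this point) and closed 20 mm behind it; prongs 20 mm wide, 8 mm thick. The wand may be hung at any yaw
- bottle_rack: fixed grey plastic rack with three short brown bottles with white caps in a row; 104 mm wide (y), from x = -65 to 68 mm, block 66 mm high, bottles up to 124 mm; sloped front with the label. Origin: on the table, front to -x
- bottle_label: white paper label with dark bars, 36 (y, across) x 28 mm (x, up the slope), flat on the sloped front of the bottle rack, 38 mm above the table, 33 mm in front of the rack's origin; origin at its centre, z = outward normal, 36 degrees from vertical towards the rack's front
- tube_rack: fixed grey plastic rack of the same shape, but holding 15 small white tubes (three rows of five, up to 82 mm high) instead of bottles; not to be read. Origin: on the table, front to -x
- tube_label: white paper label with dark bars, 36 (y, across) x 28 mm (x, up the slope), flat on the sloped front of the tube rack (same place as on the bottle rack); not to be read; origin at its centre, z = outward normal, 36 degrees from vertical towards the rack's front
- dry_bath: fixed mini dry bath (heater for tubes): white plastic housing 130 mm wide (y), from x = -85 to 88 mm, 80 mm high, bare aluminium block with small holes on top up to 106 mm; sloped front with a small display to the left half (+y) and the label to the right half. Origin: on the table, front to -x
- bath_label: white paper label with dark bars, 36 (y, across) x 28 mm (x, up the slope), flat on the sloped front of the dry bath beside its display, 53 mm above the table, 49 mm in front of and 32 mm to the right (-y) of the bath's origin; origin at its centre, z = outward normal, 32 degrees from vertical towards the bath's front
- flask_a: bystander: clear bottle 52 mm in diameter, 130 mm high; origin under its centre
- flask_b: bystander: white bottle 48 mm in diameter, 110 mm high; origin under its centre
- jar: bystander: amber jar 60 mm in diameter, 75 mm high; origin under its centre
- well_plate: bystander: blue well plate 127 x 85 x 14 mm; origin under its centre
- kit_box: bystander: small box 70 x 55 x 90 mm; origin under its centre
- tip_box: bystander: white tip box with blue top, 60 x 80 x 90 mm; origin under its centre
There are look-alikes about, which are no part of the job. What is meant by the wand is not blue, and is the larger of those in its own colour.

How it is judged (in metres and radians):
On the way, in this order (a step that is already met when the one before it is completed fails the run):
1. the wand reads the bottle rack's label: its reading spot within 12 mm of the label's middle along the label and 18 mm in depth, square to it within 0.2 rad, steady for 1 s (x of spot in the frame of bottle_label between -0.012 and 0.012 m and y of spot in the frame of bottle_label between -0.012 and 0.012 m and z of spot in the frame of bottle_label between -0.018 and 0.018 m and angle between the z axis of wand and the z axis of bottle_label, either way round below 0.2 rad and z of collar in the frame of bottle_label above 0.08 m and linear speed of wand below 0.03 m/s and angular speed of wand below 0.25 rad/s), for 1 s.
2. then the wand reads the dry bath's label in the same way (x of spot in the frame of bath_label between -0.012 and 0.012 m and y of spot in the frame of bath_label between -0.012 and 0.012 m and z of spot in the frame of bath_label between -0.018 and 0.018 m and angle between the z axis of wand and the z axis of bath_label, either way round below 0.2 rad and z of collar in the frame of bath_label above 0.08 m and linear speed of wand below 0.03 m/s and angular speed of wand below 0.25 rad/s), for 1 s.
At the end, for the whole second after the job is handed in: the wand hangs at rest in its fork, collar underside within 4 mm of the prongs' top, its axis within 8 mm of the slot's middle sideways and from 18 mm in front of to 13 mm behind the fork point, upright within 0.1 rad; all bystanders where they were (x of collar in the frame of fork between -0.018 and 0.013 m and y of collar in the frame of fork between -0.008 and 0.008 m and z of collar in the frame of fork between -0.004 and 0.004 m and angle between wand's own z axis and vertical below 0.1 rad and linear speed of wand below 0.02 m/s); the robot touches nothing.
It fails at once if the tube rack's label is read (wand held steadily and squarely on it) (x of spot in the frame of tube_label between -0.012 and 0.012 m and y of spot in the frame of tube_label between -0.012 and 0.012 m and z of spot in the frame of tube_label between -0.018 and 0.018 m and angle between the z axis of wand and the z axis of tube_label, either way round below 0.2 rad and z of collar in the frame of tube_label above 0.08 m and linear speed of wand below 0.02 m/s).
It fails at once if the wand is bumped against a rack or the dry bath (over 3 N) (contact force between wand and bottle_rack above 3 N or contact force between wand and tube_rack above 3 N or contact force between wand and dry_bath above 3 N).
It fails at once if a bystander is moved by more than 20 mm (distance of any of flask_a, flask_b, jar, well_plate, kit_box, tip_box from where it was at the start of the episode above 0.02 m).
It also fails if it takes over 67 s, if anything falls off the work surface, if the arm or the gripper's body presses on something with over 40 N, if the wrist force passes 120 N, or if a joint passes its speed limit or range.

## Robot

A 6-joint arm with a two-finger parallel gripper is mounted at the origin on the work surface. World frame = base frame: x ahead of the robot, y to its left, z up, the work surface at z = 0. Lengths are in mm, angles in rad, forces in N, time in s.
With the tool pointing down it reaches from about 300 to 850 mm from the base axis. Payload 5.4 kg.
Tool frame: the origin (TCP) lies at the very end of the fingers, on their centre line; the grasp point (between the pads) lies 19 mm behind it; z points along the fingers, y is the line along which they close (so a half turn about z gives the same grasp; the last joint's range is limited). The gripper opens to 85 mm and grips with 20 to 120 N. Pads are 22 mm wide; open, the fingers measure 114 mm over their backs; the gripper's body (76 mm by 85 mm) begins 54 mm behind the grasp point. The pads swing forward as they close: fully open they stand 13 mm farther back than shut.
Start: joints at [1.015, 0.158, 1.597, -0, 1.386, -0.21], TCP at [194.905, 540.942, 231.299] pointing down, gripper open.
Joint ranges: [-2.91, 2.91], [-0.94, 2.29], [0.18, 2.7], [-1.29, 4.43], [0.17, 2.64], [-3, 3]. Speed limits (rad/s): [2.57, 2.57, 3.14, 3.14, 3.14, 3.14].

## Interface

Orientations are given as a unit quaternion [x, y, z, w].
In Python, from rig import arm gives the robot as it stands.
- The arm moves only by the tool drive_tool, never from a script. Its argument "steps" is a list that holds one entry, the list of rows, each a list of 7 numbers: the shift along the world's x, y, z in m, then the turn, a rotation vector about the world's x, y, z in degrees, then the closure, from 0 (fully open) to 1 (shut). A call has 1 to 12 rows; each row shifts and turns the commanded pose from where the row before left it; what a row does not reach is not made up. A row lasts 1/12 s, in which the tool goes at most 41.7 mm and 7.16 degrees, less where a joint would pass 70% of its speed; a pose out of reach is approached as far as the arm can. A call with a gripper value outside its range is refused whole. The fingers move at their own pace and stop on an object; "grip_force" is the grip in N (left out, the last holds). Time passes only in rows, so rows that do not move let the fingers close. It gives the time, the measured TCP pose, the force, the opening and the grip force at its end, in the units of the state.
- arm.state(): the state, without advancing time (a new reading comes with each control period).
- arm.camera(name): name is "scene" or "top" or "wrist"; returns a dict with "pixels" (400x640x3 uint8, red, green, blue), "mtx" (3x3 intrinsics, pixels), "pose" (4x4, takes a point from camera to world coordinates); the wrist camera has in their place "tool_from_camera" (4x4, takes a point from camera to tool coordinates, whose origin is the TCP and whose axes are the flange's). Camera axes: x right, y down, z forward; pixel columns grow to the right and rows downward; lengths in mm; the calibration is good to about 2 mm. A picture is of the moment at which its call begins: read the wrist's pose just before it. There is no depth.
- arm.job_done(): hands the job in; it is judged then, once.
The state is a dict: "time": time; "qpos": joint angles; "qd": joint speeds; "tau": joint torques, N m; "eef_pos": TCP position; "orientation": TCP orientation; "force": force on the tool from outside, world axes, zero at the start; "ft_torque": the same for the moment, N m; "gripper_width": opening from 0.0 (shut) to 1.0 (fully open); "grip_force": force on a finger pad.
Only numpy, scipy, OpenCV 4.12 (cv2) and the standard library are available. Lean on these libraries where they do the work, as an engineer would, in place of code of your own. Each camera call takes 0.05 s, during which the arm holds its last target. There are 200 camera calls.

## Working session

There is one attempt and no reset: what is moved stays moved. The work goes in short steps, Python scripts to look and compute and a tool call to move; the robot and the scene stay as the last step left them, time stands still between calls to the robot, and variables do not carry over. Pictures are saved under pics/ and viewed, at most 10 in all, crops included, and the job is handed in when it is done.

Besides the shell and the picture viewer there is one more tool, called after "Emit:" by a JSON object that holds its "method" and its "body". drive_tool: Moves the arm, as the interface text tells. Its arguments: {"type":"object","properties":{"steps":{"type":"array","items":{"type":"array","items":{"type":"array","items":{"type":"number"}}}},"grip_force":{"type":"number"}},"required":["steps"]}

```bash
mkdir -p pics; ls; cat > h.py <<'E'
import numpy as np,cv2
from rig import arm
def save(n,im): cv2.imwrite(f'pics/{n}.png',im[:,:,::-1])
def ray(c,u,v,pose=None):
    P=c['pose'] if pose is None else pose
    P=np.array(P);d=np.linalg.inv(np.array(c['mtx']))@[u,v,1]
    return P[:3,3],P[:3,:3]@d
def onz(c,u,v,z,pose=None):
    o,d=ray(c,u,v,pose);return o+d*(z-o[2])/d[2]
def proj(c,p,pose=None):
    P=np.linalg.inv(np.array(c['pose'] if pose is None else pose));q=np.array(c['mtx'])@(P[:3,:3]@p+P[:3,3]);return q[:2]/q[2]
def tri(rays):
    A=np.zeros((3,3));b=np.zeros(3)
    for o,d in rays:
        d=d/np.linalg.norm(d);M=np.eye(3)-np.outer(d,d);A+=M;b+=M@o
    x=np.linalg.solve(A,b);return x,[float(np.linalg.norm((np.eye(3)-np.outer(d,d)/(d@d))@(x-o))) for o,d in rays]
E
python3 - <<'E'
from h import *
import pickle
D={}
for n in ['top','scene']:
    c=arm.camera(n);D[n]=c;save(n,c['pixels']);print(n,np.round(c['mtx'],1).tolist(),np.round(c['pose'],3).tolist())
pickle.dump(D,open('d.pkl','wb'));print(arm.state())
E
```

```text
pics
top [[388.3, 0.0, 327.2], [0.0, 388.3, 201.4], [0.0, 0.0, 1.0]] [[-0.027, -0.981, 0.192, 366.629], [-1.0, 0.024, -0.016, 1.447], [0.011, -0.193, -0.981, 1044.32], [0.0, 0.0, 0.0, 1.0]]
scene [[411.4, 0.0, 317.6], [0.0, 411.4, 206.8], [0.0, 0.0, 1.0]] [[0.775, 0.395, -0.493, 1134.279], [0.632, -0.494, 0.597, -718.532], [-0.007, -0.774, -0.633, 874.227], [0.0, 0.0, 0.0, 1.0]]
{'time': 0.1, 'qpos': array([ 1.01488032e+00,  1.58965549e-01,  1.59814528e+00,  7.37665280e-06,
        1.38619821e+00, -2.10084932e-01]), 'qd': array([-7.13763159e-06, -1.56156588e-03, -3.24741485e-03, -5.87247969e-04,
       -1.75868021e-03, -7.57186712e-04]), 'tau': array([ 2.26868610e-04, -3.96991146e+01, -3.32338107e+01, -2.26051197e-04,
        4.19225689e-03, -2.15771388e-05]), 'eef_pos': array([194.62315352, 540.47154606, 230.40734386]), 'orientation': array([ 1.72055744e-01,  9.85086841e-01, -7.94659803e-04, -3.24073533e-04]), 'force': array([-0.03396732,  0.74516151,  0.17614512]), 'ft_torque': array([-0.01287686, -0.01978674,  0.01179177]), 'grip_force': 0.0, 'gripper_width': 0.9987126468262709}
```

View pics/top.png

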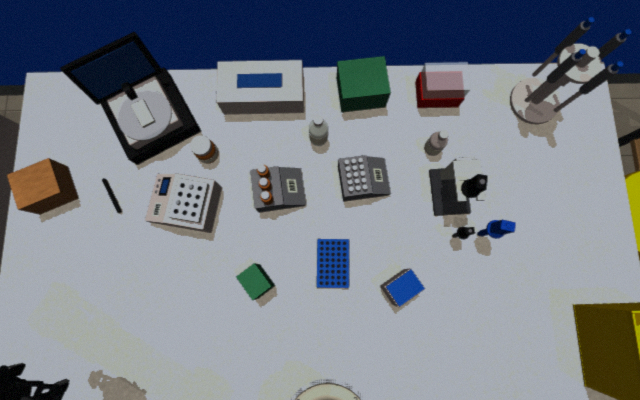

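View pics/scene.png

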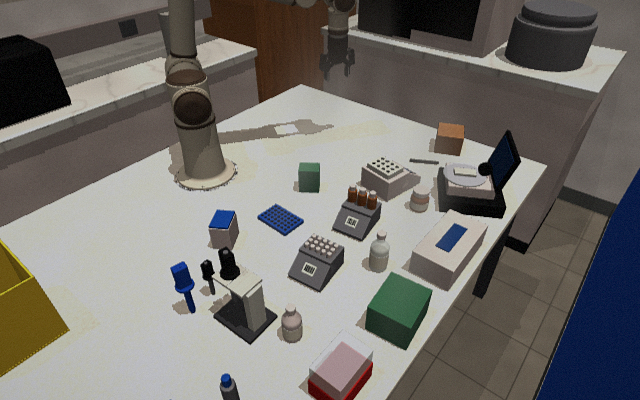

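```bash
python3 - <<'E'
from h import *
import pickle
D=pickle.load(open('d.pkl','rb'))
t=D['top']['pixels'][140:260,410:530];s=D['scene']['pixels'][225:345,160:310]
a=cv2.resize(t,None,fx=3.3,fy=3.3,interpolation=cv2.INTER_CUBIC);b=cv2.resize(s,None,fx=2.6,fy=3.3,interpolation=cv2.INTER_CUBIC)
t2=cv2.resize(D['top']['pixels'][155:240,140:400],(786,200),interpolation=cv2.INTER_CUBIC)
save('crop',np.vstack([np.hstack([a,b])[:, :786],t2])[:600])
E
```

```text
(no output)
```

View pics/crop.png

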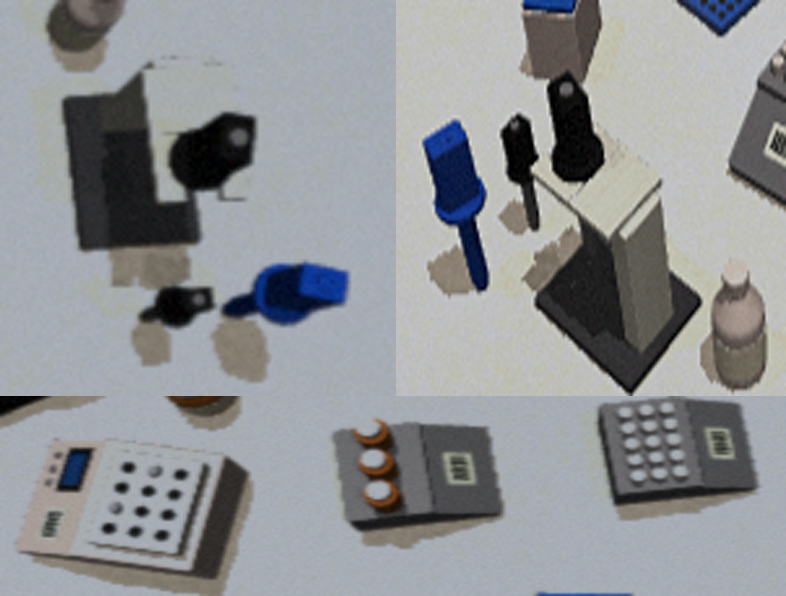

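Candidates for the wand, in top-view pixels:
- Large black one hung in the fork at (478,186). It fits: not blue, the larger of the two black ones, and hanging in the stand.
- Small black one at (465,232).
- Large blue one at (500,228).

The crop confirms the first. The slot opens towards image-down (world -x). The bottle rack is the middle one (label about (292,186)), and the bath label is at about (157,208).

```bash
cat > m.py <<'E'
from h import *
import pickle
D=pickle.load(open('d.pkl','rb'))
T,S=D['top'],D['scene']
def bars(c,x0,y0,x1,y1,k=8,thr=None):
    g=cv2.cvtColor(c['pixels'][y0:y1,x0:x1],cv2.COLOR_RGB2GRAY)
    g=cv2.resize(g,None,fx=k,fy=k,interpolation=cv2.INTER_CUBIC)
    t,_=cv2.threshold(g,0,255,cv2.THRESH_OTSU)
    return g,t
E
python3 - <<'E'
from m import *
# white labels on dark racks: bright blob nearest given seed
def blob(c,u,v,r,bright=True):
    x0,y0=u-r,v-r;g,t=bars(c,x0,y0,u+r,v+r)
    m=((g>t) if bright else (g<t)).astype(np.uint8)*255
    m=cv2.morphologyEx(m,cv2.MORPH_CLOSE,np.ones((17,17)))
    cs,_=cv2.findContours(m,cv2.RETR_EXTERNAL,cv2.CHAIN_APPROX_NONE)
    cs=[q for q in cs if cv2.contourArea(q)>800]
    q=min(cs,key=lambda q:-cv2.pointPolygonTest(q,(r*8.,r*8.),True))
    (cx,cy),wh,a=cv2.minAreaRect(q)
    return (cx+.5)/8-.5+x0,(cy+.5)/8-.5+y0,np.array(wh)/8,a
for n,(ut,vt,bt),(us,vs,bs) in [('bottle',(292,186,1),(349,222,1)),('tube',(378,175,1),(309,269,1)),('bath',(157,208,0),(371,186,0))]:
    a=blob(T,ut,vt,9 if bt else 6,bt);b=blob(S,us,vs,9 if bs else 6,bs)
    print(n,np.round(a[:2],1),np.round(a[2],1),round(a[3]),'|',np.round(b[:2],1),np.round(b[2],1),round(b[3]))
    x,e=tri([ray(T,*a[:2]),ray(S,*b[:2])]);print('  tri',x.round(1),np.round(e,1),'onz',onz(T,*a[:2],38 if bt else 53).round(1))
cr=lambda x,y:(410+x/3.3-.35,140+y/3.3-.35)
for nm,p,z in [('prongL',(158,203),150),('prongLi',(186,203),150),('prongRi',(219,198),150),('prongRo',(246,198),150),('topback',(145,65),150),('base fl',(80,248),12),('base fr',(200,243),12),('base bl',(63,98),12),('wandtop',(240,140),169+50),]:
    print(nm,onz(T,*cr(*p),z).round(1))
# bath lower crop: scale 786/260=3.023,200/85=2.353
cb=lambda x,y:(140+x/3.023-.3,155+(y-396)/2.353-.3)
for nm,p,z in [('bath front bottom A',(62,440),34),('bath front B',(18,550),34),('bath top A',(107,440),80),('bath top B',(78,560),80),('bathtopR A',(228,462),80),('bathtopR B',(205,577),80),
 ('rack topL',(332,428),66),('rackBL',(350,527),66),('rack fr top',(487,425),12),('rack fr bot',(502,515),12),('rack edge top',(419,424),66),('rack edge bot',(432,517),66)]:
    print(nm,onz(T,*cb(*p),z).round(1))
for z in (0,):
  for nm,(u,v) in dict(flaskclear=(318,135),flaskpink=(436,147),jar=(205,152),kit=(255,283),tip=(403,288),plate=(333,263),sblack=(465,232),blue=(500,228)).items(): print(nm,onz(T,u,v,60).round(0))
E
```

```text
bottle [291.5 185.3] [14.8 10.4] 84 | [351.5 221.4] [12.6 10.1] 23
  tri [609.9  79.4  39.7] [0.4 0.4] onz [610.   79.3  38. ]
tube [377.6 174.6] [15.   8.6] 81 | [308.6 268.8] [12.9 11.2] 26
  tri [ 633.2 -151.5   40.2] [0.3 0.3] onz [ 633.9 -151.6   38. ]
bath [156.7 208.7] [ 4.8 10.7] 14 | [370.5 185.5] [11.9 11.9] 90
  tri [528.7 408.1 -19.3] [56.2 56.2] onz [552.8 426.   53. ]
prongL [ 535.  -319.8  150. ]
prongLi [ 534.5 -339.8  150. ]
prongRi [ 537.5 -363.9  150. ]
prongRo [ 537.  -383.2  150. ]
topback [ 637.6 -319.7  150. ]
base fl [ 525.1 -301.9   12. ]
base fr [ 526.8 -400.8   12. ]
base bl [ 652.3 -297.8   12. ]
wandtop [ 563.3 -353.7  219. ]
bath front bottom A [652.3 430.3  34. ]
bath front B [526.7 461.1  34. ]
bath top A [638.3 372.9  80. ]
bath top B [507.4 390.4  80. ]
bathtopR A [611.3 270.2  80. ]
bathtopR B [486.7 285.5  80. ]
rack topL [651.4 185.9  66. ]
rackBL [539.7 169.5  66. ]
rack fr top [667.4  55.2  12. ]
rack fr bot [559.9  43.3  12. ]
rack edge top [654.2 111.   66. ]
rack edge bot [549.  100.3  66. ]
flaskclear [741.   6.  60.]
flaskpink [ 700. -308.   60.]
jar [701. 305.  60.]
kit [358. 170.  60.]
tip [ 336. -196.   60.]
plate [402. -24.  60.]
sblack [ 471. -364.   60.]
blue [ 479. -455.   60.]
```

Bottle label triangulates to (610, 79, 39), the rack front faces (0.105, -0.994), and the fork is at about (566, -352, 150). All of this matches the heights and sizes given. Next I move over the bath for a wrist view.

Emit:
{"method": "drive_tool", "body": {"steps": [[[0.03,-0.005,0.017,0,0,0,0],[0.03,-0.005,0.017,0,0,0,0],[0.03,-0.005,0.017,0,0,0,0],[0.03,-0.005,0.017,0,0,0,0],[0.03,-0.005,0.017,0,0,0,0],[0.03,-0.005,0.017,0,0,0,0],[0.03,-0.005,0.017,0,0,0,0],[0.03,-0.005,0.017,0,0,0,0],[0.03,-0.005,0.017,0,0,0,0],[0.03,-0.005,0.017,0,0,0,0],[0,0,0,0,0,0,0],[0,0,0,0,0,0,0]]]}}

```text
time: 1.1
eef_pos: [496.4, 490.4, 400.9]
orientation: [0.173, 0.985, 0.0, -0.0]
force: [-0.7, 0.2, 0.5]
gripper_width: 0.997
grip_force: 0.0
```

```bash
cat >> h.py <<'E'
from scipy.spatial.transform import Rotation as R
import pickle
def wrist(n):
    s=arm.state();c=arm.camera('wrist');M=np.eye(4);M[:3,:3]=R.from_quat(s['orientation']).as_matrix();M[:3,3]=s['eef_pos']
    c['pose']=M@np.array(c['tool_from_camera']);pickle.dump(c,open(n+'.pkl','wb'));save(n,c['pixels']);print(s['time'],s['eef_pos'].round(1),R.from_matrix(M[:3,:3]).as_euler('ZYX',degrees=True).round(1));return c
E
python3 - <<'E'
from h import *
c=wrist('w1');print(np.round(c['mtx'],1),np.round(c['tool_from_camera'],2))
for p in [(553,426,53),(610,79,39),(566,-352,219)]: print(proj(c,np.array(p)))
E
```

```text
1.1 [496.4 490.4 400.9] [160.1  -0.  180. ]
[[312.2   0.  322.5]
 [  0.  312.2 198.6]
 [  0.    0.    1. ]] [[   0.     -0.95   -0.33   84.24]
 [   1.      0.     -0.     -0.96]
 [   0.     -0.33    0.95 -142.18]
 [   0.      0.      0.      1.  ]]
[298.47661858 193.10160039]
[137.58777417 277.94920005]
[-210.00371692  411.67620329]
```

View pics/w1.png

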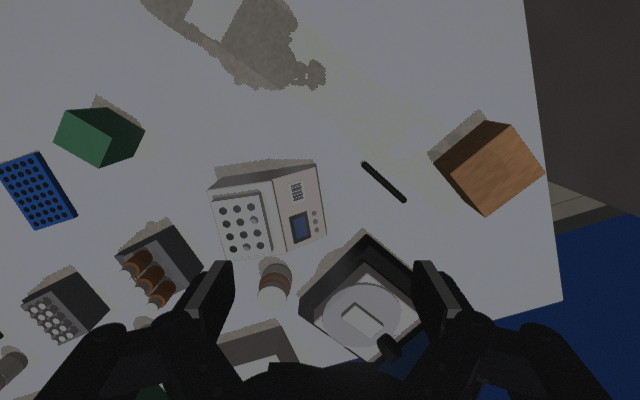

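Emit:
{"method": "drive_tool", "body": {"steps": [[[0.004,-0.035,0,0,0,0,0.3],[0.004,-0.035,0,0,0,0,0.3],[0.004,-0.035,0,0,0,0,0.3],[0.004,-0.035,0,0,0,0,0.3],[0.004,-0.035,0,0,0,0,0.3],[0.004,-0.035,0,0,0,0,0.3],[0.004,-0.035,0,0,0,0,0.3],[0.004,-0.035,0,0,0,0,0.3],[0.004,-0.035,0,0,0,0,0.3],[0.004,-0.035,0,0,0,0,0.3],[0.004,-0.035,0,0,0,0,0.3],[0.004,-0.035,0,0,0,0,0.3]]]}}

```text
time: 2.15
eef_pos: [541.4, 70.8, 400.2]
orientation: [0.171, 0.985, 0.0, -0.001]
force: [0.4, 0.5, 0.5]
gripper_width: 0.702
grip_force: 0.0
```

Emit:
{"method": "drive_tool", "body": {"steps": [[[0.004,-0.035,0,0,0,0,0.3],[0.004,-0.035,0,0,0,0,0.3],[0.004,-0.035,0,0,0,0,0.3],[0.004,-0.035,0,0,0,0,0.3],[0.004,-0.035,0,0,0,0,0.3],[0.004,-0.035,0,0,0,0,0.3],[0.004,-0.035,0,0,0,0,0.3],[0.004,-0.035,0,0,0,0,0.3],[0.004,-0.035,0,0,0,0,0.3],[0.004,-0.035,0,0,0,0,0.3],[0,0,0,0,0,0,0.3],[0,0,0,0,0,0,0.3]]]}}

```text
time: 3.15
eef_pos: [582.3, -278.9, 399.2]
orientation: [0.173, 0.985, 0.001, -0.002]
force: [-0.3, 1.7, -0.2]
gripper_width: 0.697
grip_force: 0.0
```

```bash
python3 - <<'E'
from m import *
w=pickle.load(open('w1.pkl','rb'))
g,t=bars(w,286,180,311,206);m=(g<t).astype(np.uint8)*255
m=cv2.morphologyEx(m,cv2.MORPH_CLOSE,np.ones((25,25)));m=cv2.morphologyEx(m,cv2.MORPH_OPEN,np.ones((25,25)))
q=max(cv2.findContours(m,0,1)[0],key=cv2.contourArea);(cx,cy),wh,a=cv2.minAreaRect(q)
u,v=(cx+.5)/8-.5+286,(cy+.5)/8-.5+180;print(u,v,np.array(wh)/8,a)
x,e=tri([ray(w,u,v),ray(T,156.7,208.7)]);print('bath label',x,e)
for p,z in [((314,163),20),((327,235),20),((272,179),80),((285,250),80)]:print(onz(w,*p,z).round(1))
c=wrist('w2')
z=c['pixels'];print(proj(c,np.array([566,-352,219])))
x0,y0=[int(k) for k in np.clip(proj(c,np.array([566,-352,180]))-[100,75],[0,0],[440,250])];print(x0,y0)
save('w2c',cv2.resize(z[y0:y0+150,x0:x0+200],None,fx=4,fy=4,interpolation=cv2.INTER_CUBIC))
E
```

```text
296.6963863372803 191.5497522354126 [17.02971649 10.68367577] 79.87532806396484
bath label [550.70157826 424.75101028  55.02557749] [1.706599991764386, 1.706599991764309]
[520.9 464.4  20. ]
[655.9 439.7  20. ]
[510.4 401.1  80. ]
[630.6 373.7  80. ]
3.15 [ 582.3 -278.9  399.2] [160.1  -0.2 179.9]
[254.39974071 183.79563006]
161 99
```

View pics/w2c.png

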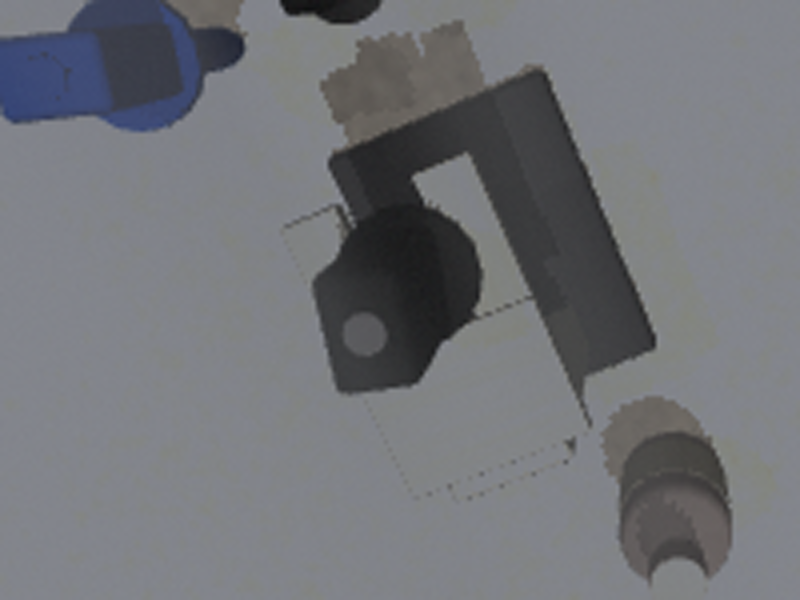

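The crop shows the wand's rectangular grip with a round button at crop (364,334). Its grip-top corners are (316,282), (338,390) and (417,382). The prong ends are (282,228)–(340,205) and (413,178)–(470,152).

```bash
python3 - <<'E'
from m import *
w=pickle.load(open('w2.pkl','rb'))
cr=lambda x,y:(161+x/4-.375,99+y/4-.375)
P=[onz(w,*cr(*p),219) for p in [(316,282),(338,390),(417,382)]];print(np.round(P,1))
for i in(0,1):
  d=P[i+1]-P[i];print(np.linalg.norm(d),np.degrees(np.arctan2(d[1],d[0])))
print('centre by corners',(P[0]+P[2])/2,'button',onz(w,*cr(364,334),219))
print('button tri',tri([ray(w,*cr(364,334)),ray(T,410+240/3.3-.35,140+136/3.3-.35)]))
F=[onz(w,*cr(*p),150) for p in [(282,228),(340,205),(413,178),(470,152)]];print(np.round(F,1))
print('slot edge tri',tri([ray(w,*cr(413,178)),ray(T,410+186/3.3-.35,140+203/3.3-.35)]))
print('prong corner tri',tri([ray(w,*cr(470,152)),ray(T,410+158/3.3-.35,140+203/3.3-.35)]))
m=np.mean(F,0);d=F[0]-F[3];print(m,np.degrees(np.arctan2(d[1],d[0])))
E
```

```text
[[ 545.9 -360.2  219. ]
 [ 575.4 -367.2  219. ]
 [ 580.6 -346.   219. ]]
30.291601245946595 -13.383418063582953
21.76619984546155 76.19001651602203
centre by corners [ 563.23172908 -353.09132319  219.        ] button [ 563.28125527 -354.04356294  219.        ]
button tri (array([ 562.7568077 , -350.68823384,  227.86748819]), [1.2489081124745034, 1.2489081124747161])
[[ 535.4 -386.2  150. ]
 [ 535.  -365.9  150. ]
 [ 535.  -340.9  150. ]
 [ 533.6 -321.1  150. ]]
slot edge tri (array([ 535.59820489, -342.30217027,  143.64337376]), [0.086666449417686, 0.08666644941778041])
prong corner tri (array([ 534.55174764, -320.9303748 ,  148.09818718]), [0.9183373501475144, 0.9183373501472744])
[ 534.76684219 -353.49821701  150.        ] -88.40185884763318
```

Emit:
{"method": "drive_tool", "body": {"steps": [[[-0.0032,-0.0124,-0.02,0,0,1.05,0.3],[-0.0032,-0.0124,-0.02,0,0,1.05,0.3],[-0.0032,-0.0124,-0.02,0,0,1.05,0.3],[-0.0032,-0.0124,-0.02,0,0,1.05,0.3],[-0.0032,-0.0124,-0.02,0,0,1.05,0.3],[-0.0032,-0.0124,-0.02,0,0,1.05,0.3],[0,0,-0.015,0,0,0,0.3],[0,0,-0.015,0,0,0,0.3],[0,0,0,0,0,0,0.3],[0,0,0,0,0,0,0.3]]]}}

```text
time: 4.03
eef_pos: [563.7, -351.1, 250.8]
orientation: [0.117, 0.993, 0.001, -0.001]
force: [-0.1, 1.0, 0.9]
gripper_width: 0.699
grip_force: 0.0
```

```bash
python3 - <<'E'
from h import *
c=wrist('w3')
z=c['pixels'];p=proj(c,np.array([563.3,-353.3,219]));print(p)
x0,y0=[int(k) for k in np.clip(p-[130,60],[0,0],[380,220])];print(x0,y0)
save('w3c',cv2.resize(z[y0:y0+180,x0:x0+260],None,fx=3,fy=3,interpolation=cv2.INTER_CUBIC))
E
```

```text
4.0333 [ 563.7 -351.1  250.8] [ 1.666e+02 -1.000e-01  1.799e+02]
[320.63649227 236.30072876]
190 176
```

View pics/w3c.png

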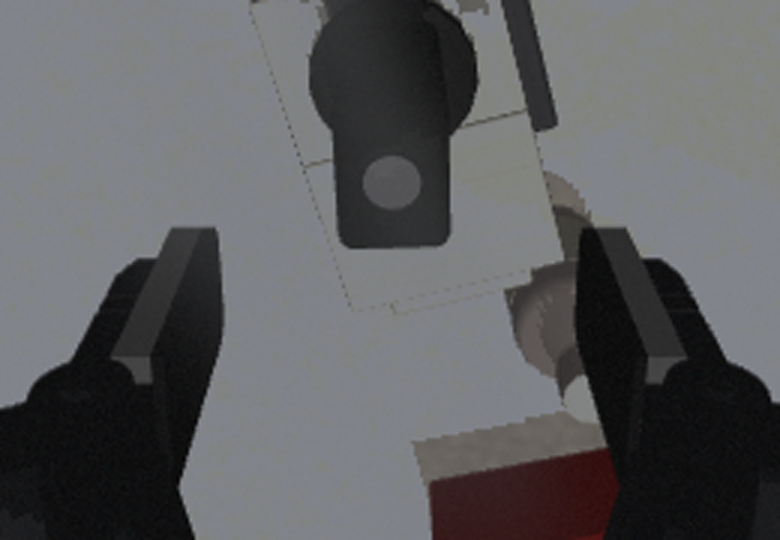

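The wrist crop shows the grip aligned between the fingers. The button is at px (320.3,236.7), against a prediction of (320.6,236.3). Next I descend and grip.

Emit:
{"method": "drive_tool", "body": {"steps": [[[0,-0.002,-0.02,0,0,0,0.3],[0,0,-0.02,0,0,0,0.3],[0,0,-0.02,0,0,0,0.3],[0,0,-0.015,0,0,0,0.3],[0,0,-0.008,0,0,0,0.3],[0,0,0,0,0,0,0.3],[0,0,0,0,0,0,0.5],[0,0,0,0,0,0,0.7],[0,0,0,0,0,0,0.9],[0,0,0,0,0,0,0.9],[0,0,0,0,0,0,0.9],[0,0,0,0,0,0,0.9]]], "grip_force": 60}}

```text
time: 5.08
eef_pos: [564.7, -356.1, 170.6]
orientation: [0.118, 0.993, -0.001, 0.002]
force: [1.0, 0.0, 6.6]
gripper_width: 0.27
grip_force: 59.4
```

Emit:
{"method": "drive_tool", "body": {"steps": [[[0,0,0,0,0,0,0.9],[0,0,0,0,0,0,0.9],[0,0,0,0,0,0,0.9],[0,0,0,0,0,0,0.9]]], "grip_force": 60}}

```text
time: 5.42
eef_pos: [564.7, -356.1, 170.5]
orientation: [0.118, 0.993, -0.001, 0.002]
force: [1.0, 2.4, 6.3]
gripper_width: 0.276
grip_force: 59.4
```

Emit:
{"method": "drive_tool", "body": {"steps": [[[0,0,0.005,0,0,0,0.9],[0,0,0.01,0,0,0,0.9],[0,0,0.02,0,0,0,0.9],[0,0,0.02,0,0,0,0.9],[0,0,0.02,0,0,0,0.9],[0,0,0.02,0,0,0,0.9],[0,0,0.02,0,0,0,0.9],[0,0,0.02,0,0,0,0.9],[0,0,0.02,0,0,0,0.9],[0,0,0.01,0,0,0,0.9],[0,0,0,0,0,0,0.9],[0,0,0,0,0,0,0.9]]]}}

```text
time: 6.42
eef_pos: [563.7, -355.5, 333.3]
orientation: [0.118, 0.993, -0.0, 0.0]
force: [0.6, -0.4, -0.9]
gripper_width: 0.269
grip_force: 58.8
```

```bash
python3 - <<'E'
from h import *
s=arm.state();q0=R.from_quat(s['orientation']);print(s['time'],s['eef_pos'],s['qpos'].round(2),s['force'].round(1),s['gripper_width'])
c=wrist('w4');save('w4s',arm.camera('scene')['pixels'])
zt=q0.apply([0,0,1])
# true bath yaw from edges: w1 (135,-24.7),(120,-27) ; top (131,-17.5),(124.6,-15.3)
for n,L,f,a in [('bottle',(610,79.4,39),(.108,-.994),36),('bath',(551.5,425.3,54),(.16,.987),32)]:
    f=np.array(f)/np.linalg.norm(f);a=np.radians(a);nn=np.r_[np.sin(a)*f,np.cos(a)]
    tcp=np.array(L)+nn*(40+120.5);r=np.cross(zt,-nn);ang=np.arctan2(np.linalg.norm(r),zt@-nn);rv=r/np.linalg.norm(r)*np.degrees(ang)
    print(n,nn.round(3),'tcp',tcp.round(1),'shift',(tcp-s['eef_pos']).round(1),'rotvec deg',rv.round(1),'approach40',(tcp+nn*60).round(1))
E
```

```text
6.4167 [ 563.69109612 -355.52940405  333.26621878] [-0.74  0.36  1.16 -0.    1.62 -2.08] [ 0.6 -0.4 -0.9] 0.2689866550140336
6.4167 [ 563.7 -355.5  333.3] [ 166.5    0.  -180. ]
bottle [ 0.063 -0.584  0.809] tcp [620.2 -14.4 168.8] shift [  56.5  341.1 -164.4] rotvec deg [35.8  3.9  0. ] approach40 [624.  -49.4 217.4]
bath [0.085 0.523 0.848] tcp [565.1 509.3 190.1] shift [   1.4  864.8 -143.2] rotvec deg [-31.6   5.1  -0. ] approach40 [570.2 540.6 241. ]
```

Emit:
{"method": "drive_tool", "body": {"steps": [[[0.006,0.0306,-0.0116,3.58,0.39,0,0.9],[0.006,0.0306,-0.0116,3.58,0.39,0,0.9],[0.006,0.0306,-0.0116,3.58,0.39,0,0.9],[0.006,0.0306,-0.0116,3.58,0.39,0,0.9],[0.006,0.0306,-0.0116,3.58,0.39,0,0.9],[0.006,0.0306,-0.0116,3.58,0.39,0,0.9],[0.006,0.0306,-0.0116,3.58,0.39,0,0.9],[0.006,0.0306,-0.0116,3.58,0.39,0,0.9],[0.006,0.0306,-0.0116,3.58,0.39,0,0.9],[0.006,0.0306,-0.0116,3.58,0.39,0,0.9],[0,0,0,0,0,0,0.9],[0,0,0,0,0,0,0.9]]]}}

```text
time: 7.52
eef_pos: [622.2, -48.1, 214.1]
orientation: [0.112, 0.944, 0.302, -0.072]
force: [0.9, -0.4, -1.0]
gripper_width: 0.27
grip_force: 59.1
```

```bash
cat > chk.py <<'E'
from h import *
import sys
G={'bottle':((610,79.4,39),(.108,-.994),36),'bath':((551.5,425.3,54),(.16,.987),32)}
def chk(n):
    L,f,a=G[n];s=arm.state();q0=R.from_quat(s['orientation']);zt=q0.apply([0,0,1])
    f=np.array(f)/np.linalg.norm(f);a=np.radians(a);nn=np.r_[np.sin(a)*f,np.cos(a)];r=np.cross(zt,-nn)
    spot=s['eef_pos']+zt*160.5
    print(s['time'],s['qpos'].round(2),'go',(np.array(L)+nn*160.5-s['eef_pos']).round(1),'spot err',(spot-L).round(1),'rot',np.degrees(r).round(1),s['gripper_width'].round(3),s['force'].round(1))
chk(sys.argv[1])
E
python3 chk.py bottle; python3 - <<'E'
from h import *
c=wrist('w5');s=arm.camera('scene');t=arm.camera('top');pickle.dump((s,t),open('v5.pkl','wb'))
a=s['pixels'][90:290,230:490];b=t['pixels'][100:260,240:420]
save('v5',np.vstack([np.hstack([cv2.resize(a,(416,320)),cv2.resize(b,(360,320))]),cv2.resize(c['pixels'],(776,400))[:280]]))
E
```

```text
7.5167 [622.2 -48.1 214.1] [170.1 -11.8 145.6]Traceback (most recent call last):
  File "chk.py", line 9, in <module>
    chk(sys.argv[1])
    ~~~^^^^^^^^^^^^^
  File "chk.py", line 8, in chk
    print(s['time'],s['qpos'].round(2),'go',(np.array(L)+nn*160.5-s['eef_pos']).round(1),'spot err',(spot-L).round(1),'rot',np.degrees(r).round(1),s['gripper_width'].round(3),s['force'].round(1))
                                                                                                                                                   ^^^^^^^^^^^^^^^^^^^^^^^^
AttributeError: 'float' object has no attribute 'round'
```

View pics/v5.png

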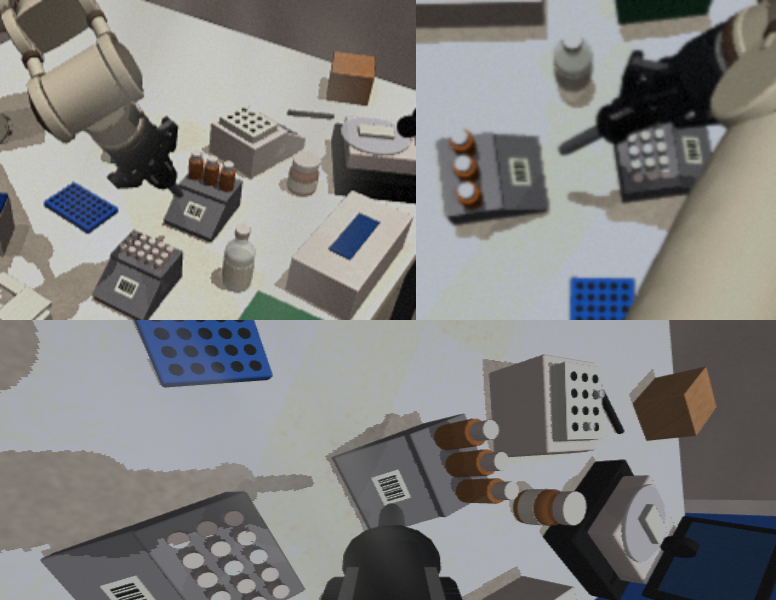

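The wand is held, nose towards the bottle label, and still clear of it. I refine the label and check the nose from this view.

```bash
sed -i "s/s\['gripper_width'\].round(3)/s['gripper_width']/" chk.py; python3 chk.py bottle; python3 - <<'E'
from m import *
w=pickle.load(open('w5.pkl','rb'));s,t=pickle.load(open('v5.pkl','rb'))
g,th=bars(w,304,148,341,186);m=(g>th).astype(np.uint8)*255
m=cv2.morphologyEx(m,cv2.MORPH_CLOSE,np.ones((33,33)));q=max(cv2.findContours(m,0,1)[0],key=cv2.contourArea);(cx,cy),wh,a=cv2.minAreaRect(q)
u,v=(cx+.5)/8-.5+304,(cy+.5)/8-.5+148;print(u,v,np.array(wh)/8,a)
print(tri([ray(w,u,v),ray(T,291.5,185.3),ray(S,351.5,221.4)]))
bp=cv2.boxPoints(cv2.minAreaRect(q))/8+[303.5,147.5];print(bp.round(1).tolist())
st=arm.state();z=R.from_quat(st['orientation']).apply([0,0,1]);n=st['eef_pos']+z*120.5;print('nose',n,'top',proj(t,n),'scene',proj(s,n),'seen ~ top (313.5,175.5) scene',230+182/1.6,90+190/1.6,'wrist',proj(w,n), 'seen', 392/776*640,505-320)
E
```

```text
7.6667 [-0.52  0.49  1.33  0.5   1.7  -1.88] go [ -3.7  36.  -48.9] spot err [  3.8 -36.2  48.7] rot [0.1 0.  0. ] 0.27121469983943425 [ 0.1 -0.7 -2.3]
322.17998695373535 166.64502716064453 [33.11056519 24.99869156] 69.23592376708984
(array([608.67426767,  79.38292684,  37.95201085]), [2.5495814665148693, 1.3072374447732358, 1.7078254454629818])
[[304.6, 155.5], [327.9, 146.7], [339.7, 177.6], [316.3, 186.5]]
nose [616.33413441  19.89684835 120.13731058] top [312.97912509 174.41805732] scene [342.34324935 211.92408616] seen ~ top (313.5,175.5) scene 343.75 208.75 wrist [324.51973048 195.71779592] seen 323.29896907216494 185
```

Emit:
{"method": "drive_tool", "body": {"steps": [[[-0.0005,0.0045,-0.006,0,0,0,0.9],[-0.0005,0.0045,-0.006,0,0,0,0.9],[-0.0005,0.0045,-0.006,0,0,0,0.9],[-0.0005,0.0045,-0.006,0,0,0,0.9],[-0.0005,0.0045,-0.006,0,0,0,0.9],[-0.0005,0.0045,-0.006,0,0,0,0.9],[-0.0005,0.0045,-0.006,0,0,0,0.9],[-0.0005,0.0045,-0.006,0,0,0,0.9],[0,0,0,0,0,0,0.9],[0,0,0,0,0,0,0.9],[0,0,0,0,0,0,0.9],[0,0,0,0,0,0,0.9]]]}}

```text
time: 8.67
eef_pos: [620.1, -13.8, 169.8]
orientation: [0.112, 0.945, 0.301, -0.069]
force: [0.4, -0.1, -1.8]
gripper_width: 0.275
grip_force: 59.2
```

```bash
python3 chk.py bottle
```

```text
8.6667 [-0.47  0.5   1.42  0.51  1.6  -1.89] go [ 0.1 -0.6 -0.9] spot err [-0.   0.6  0.9] rot [0. 0. 0.] 0.275319661635125 [ 0.4 -0.1 -1.8]
```

Error is under 1 mm; hold for 2 s.

Emit:
{"method": "drive_tool", "body": {"steps": [[[0,0,0,0,0,0,0.9],[0,0,0,0,0,0,0.9],[0,0,0,0,0,0,0.9],[0,0,0,0,0,0,0.9],[0,0,0,0,0,0,0.9],[0,0,0,0,0,0,0.9],[0,0,0,0,0,0,0.9],[0,0,0,0,0,0,0.9],[0,0,0,0,0,0,0.9],[0,0,0,0,0,0,0.9],[0,0,0,0,0,0,0.9],[0,0,0,0,0,0,0.9]]]}}

```text
time: 9.67
eef_pos: [619.7, -13.5, 169.3]
orientation: [0.112, 0.944, 0.301, -0.069]
force: [-0.0, -0.3, -1.6]
gripper_width: 0.274
grip_force: 59.2
```

Emit:
{"method": "drive_tool", "body": {"steps": [[[0,0,0,0,0,0,0.9],[0,0,0,0,0,0,0.9],[0,0,0,0,0,0,0.9],[0,0,0,0,0,0,0.9],[0,0,0,0,0,0,0.9],[0,0,0,0,0,0,0.9],[0,0,0,0,0,0,0.9],[0,0,0,0,0,0,0.9],[0,0,0,0,0,0,0.9],[0,0,0,0,0,0,0.9],[0,0,0,0,0,0,0.9],[0,0,0,0,0,0,0.9]]]}}

```text
time: 10.67
eef_pos: [619.7, -13.5, 169.3]
orientation: [0.112, 0.944, 0.301, -0.069]
force: [-0.1, 0.2, -0.6]
gripper_width: 0.274
grip_force: 59.2
```

Emit:
{"method": "drive_tool", "body": {"steps": [[[0,-0.015,0.02,0,0,0,0.9],[0,-0.015,0.025,0,0,0,0.9],[0,-0.015,0.03,0,0,0,0.9],[0,0,0.03,-3.58,-0.39,0,0.9],[0,0,0.03,-3.58,-0.39,0,0.9],[0,0,0.03,-3.58,-0.39,0,0.9],[0,0,0,-3.58,-0.39,0,0.9],[0,0,0,-3.58,-0.39,0,0.9],[0,0,0,-3.58,-0.39,0,0.9],[0,0,0,-3.58,-0.39,0,0.9],[0,0,0,0,0,0,0.9],[0,0,0,0,0,0,0.9]]]}}

```text
time: 11.67
eef_pos: [619.6, -57.6, 334.6]
orientation: [0.116, 0.989, 0.092, -0.021]
force: [-0.2, 0.6, -2.1]
gripper_width: 0.277
grip_force: 59.2
```

```bash
python3 chk.py bath; python3 -c "
from h import *
print(arm.state()['eef_pos'],arm.state()['orientation'])"
```

```text
11.6667 [-0.37  0.28  1.27  0.17  1.68 -1.7 ] go [ -54.5  566.8 -144.5] spot err [  64.8 -452.7  123. ] rot [-38.6   3.8   1.5] 0.2767426049872137 [-0.2  0.6 -2.1]
[619.59898383 -57.56615944 334.6471758 ] [ 0.11644648  0.98865828  0.09244485 -0.02118891]
```

Emit:
{"method": "drive_tool", "body": {"steps": [[[-0.0027,0.0332,0,-3.53,0.35,0.13,0.9],[-0.0027,0.0332,0,-3.53,0.35,0.13,0.9],[-0.0027,0.0332,0,-3.53,0.35,0.13,0.9],[-0.0027,0.0332,0,-3.53,0.35,0.13,0.9],[-0.0027,0.0332,0,-3.53,0.35,0.13,0.9],[-0.0027,0.0332,0,-3.53,0.35,0.13,0.9],[-0.0027,0.0332,0,-3.53,0.35,0.13,0.9],[-0.0027,0.0332,0,-3.53,0.35,0.13,0.9],[-0.0027,0.0332,0,-3.53,0.35,0.13,0.9],[-0.0027,0.0332,0,-3.53,0.35,0.13,0.9],[-0.0027,0.0332,0,-3.53,0.35,0.13,0.9],[-0.0027,0.0332,0,-3.53,0.35,0.13,0.9]]]}}

```text
time: 12.67
eef_pos: [587.0, 340.9, 333.6]
orientation: [0.107, 0.955, -0.277, -0.015]
force: [1.2, -0.6, -0.2]
gripper_width: 0.273
grip_force: 59.5
```

Emit:
{"method": "drive_tool", "body": {"steps": [[[-0.0027,0.0333,0,0,0,0,0.9],[-0.0027,0.0333,0,0,0,0,0.9],[-0.0027,0.0333,0,0,0,0,0.9],[-0.0027,0.0333,0,0,0,0,0.9],[-0.0027,0.0333,0,0,0,0,0.9],[-0.0027,0.0333,0,0,0,0,0.9],[0,0,0,0,0,0,0.9],[0,0,0,0,0,0,0.9]]]}}

```text
time: 13.33
eef_pos: [539.2, 500.7, 316.3]
orientation: [0.103, 0.958, -0.267, -0.004]
force: [-0.4, 0.2, -1.8]
gripper_width: 0.274
grip_force: 59.9
```

```bash
python3 chk.py bath; python3 - <<'E'
from h import *
c=wrist('w6');t=arm.camera('top');pickle.dump(t,open('t6.pkl','wb'));L=np.array([551.5,425.3,54]);print(proj(c,L),proj(t,L))
u,v=[int(k) for k in proj(c,L)];x0=max(0,min(u-100,440));y0=max(0,min(v-70,250));print(x0,y0)
save('w6c',cv2.resize(c['pixels'][y0:y0+150,x0:x0+200],None,fx=4,fy=4,interpolation=cv2.INTER_CUBIC))
E
```

```text
13.3333 [ 0.73  1.1   0.18 -0.45  2.24 -0.84] go [  25.9    8.5 -126.2] spot err [-22.5  -6.5 124.7] rot [-0.9  1.1 -0.6] 0.27350101636369833 [-0.4  0.2 -1.8]
13.3333 [539.2 500.7 316.3] [ 168.4    2.7 -149.1]
[378.95498055 170.09294495] [156.78521105 209.12279633]
278 100
```

View pics/w6c.png

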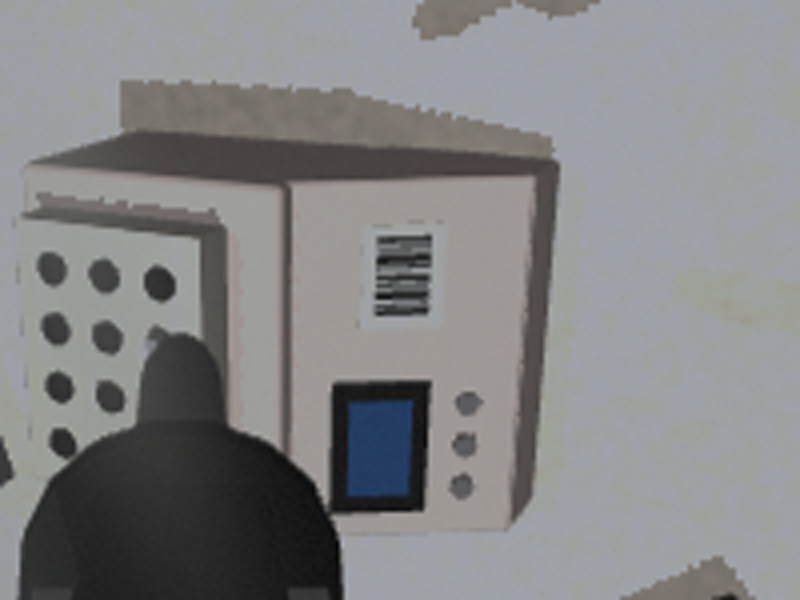

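The crop shows the bath label centred at about crop (401,274), px (377.9,168.1). The prediction was (379,170), so they agree. The arm stopped at its reach limit up here and must go lower.

```bash
python3 - <<'E'
from m import *
w1=pickle.load(open('w1.pkl','rb'));w=pickle.load(open('w6.pkl','rb'));t=pickle.load(open('t6.pkl','rb'))
print(tri([ray(w,377.9,168.1),ray(w1,296.7,191.5),ray(T,156.7,208.7)]),tri([ray(w,377.9,168.1),ray(T,156.7,208.7)]))
f=lambda x,y:(278+x/4-.4,100+y/4-.4)
for a,b,z in [((289,188),(289,450),80),((535,178),(508,528),32),((360,225),(358,325),54),((441,222),(437,325),54),((403,222),(399,325),54)]:
    A,B=onz(w,*f(*a),z),onz(w,*f(*b),z);d=B-A;print(A.round(1),B.round(1),np.degrees(np.arctan2(d[1],d[0])).round(1),np.linalg.norm(d).round(1))
E
```

```text
(array([549.90622702, 424.70430458,  55.12985831]), [1.4301728364178603, 1.0303155341961798, 2.4592875016848077]) (array([550.37622001, 424.75245478,  55.39099411]), [1.9436680019980446, 1.9436680019978076])
[512.3 402.3  80. ] [601.3 384.9  80. ] -11.1 90.7
[525.6 465.5  32. ] [649.6 440.5  32. ] -11.4 126.5
[530.9 412.4  54. ] [565.3 405.7  54. ] -11.0 35.0
[532.8 440.5  54. ] [566.9 434.1  54. ] -10.7 34.7
[531.5 427.6  54. ] [566.1 420.7  54. ] -11.4 35.4
```

Emit:
{"method": "drive_tool", "body": {"steps": [[[0.0033,0.0039,-0.0075,0,0,0,0.9],[0.0033,0.0039,-0.0075,0,0,0,0.9],[0.0033,0.0039,-0.0075,0,0,0,0.9],[0.0033,0.0039,-0.0075,0,0,0,0.9],[0.0033,0.0039,-0.0075,0,0,0,0.9],[0.0033,0.0039,-0.0075,0,0,0,0.9],[0.0033,0.0039,-0.0075,0,0,0,0.9],[0.0033,0.0039,-0.0075,0,0,0,0.9],[0.0033,0.0039,-0.0075,0,0,0,0.9],[0.0033,0.0039,-0.0075,0,0,0,0.9],[0,0,0,0,0,0,0.9],[0,0,0,0,0,0,0.9]]]}}

```text
time: 14.43
eef_pos: [556.7, 520.4, 235.3]
orientation: [0.103, 0.96, -0.262, 0.002]
force: [-0.6, -0.9, -1.2]
gripper_width: 0.277
grip_force: 60.0
```

```bash
sed -i "s/(551.5,425.3,54),(.16,.987)/(550,424.8,54.5),(.193,.981)/" chk.py; python3 chk.py bath
```

```text
14.4333 [ 0.73  1.19  0.18 -0.42  2.14 -0.79] go [  9.7 -12.2 -44.7] spot err [-1.4 15.  42.2] rot [-1.3  2.6 -1.4] 0.27712456511564837 [-0.6 -0.9 -1.2]
```

Emit:
{"method": "drive_tool", "body": {"steps": [[[0.001,-0.0012,-0.0044,0,0,0,0.9],[0.001,-0.0012,-0.0044,0,0,0,0.9],[0.001,-0.0012,-0.0044,0,0,0,0.9],[0.001,-0.0012,-0.0044,0,0,0,0.9],[0.001,-0.0012,-0.0044,0,0,0,0.9],[0.001,-0.0012,-0.0044,0,0,0,0.9],[0.001,-0.0012,-0.0044,0,0,0,0.9],[0,0,0,0,0,0,0.9],[0,0,0,0,0,0,0.9]]]}}

```text
time: 15.18
eef_pos: [563.8, 511.9, 205.0]
orientation: [0.103, 0.96, -0.261, 0.002]
force: [0.7, 0.2, -0.3]
gripper_width: 0.273
grip_force: 60.0
```

```bash
python3 chk.py bath
```

```text
15.1833 [ 0.72  1.15  0.3  -0.4   2.06 -0.76] go [  2.6  -3.6 -14.3] spot err [ 5.7  6.5 11.9] rot [-1.3  2.6 -1.4] 0.2725656420913218 [ 0.7  0.2 -0.3]
```

Emit:
{"method": "drive_tool", "body": {"steps": [[[0.0007,-0.0009,-0.0036,-0.3,0.65,-0.35,0.9],[0.0007,-0.0009,-0.0036,-0.3,0.65,-0.35,0.9],[0.0007,-0.0009,-0.0036,-0.3,0.65,-0.35,0.9],[0.0007,-0.0009,-0.0036,-0.3,0.65,-0.35,0.9],[0,0,0,0,0,0,0.9],[0,0,0,0,0,0,0.9],[0,0,0,0,0,0,0.9]]]}}

```text
time: 15.77
eef_pos: [565.9, 507.8, 191.5]
orientation: [0.109, 0.956, -0.273, -0.021]
force: [-0.3, -0.4, -0.8]
gripper_width: 0.273
grip_force: 60.0
```

```bash
python3 chk.py bath
```

```text
15.7667 [ 0.71  1.24  0.18 -0.4   2.13 -0.78] go [ 0.5  0.4 -0.9] spot err [-0.   0.1  0.5] rot [-0.2  0.2 -0.1] 0.2734497782452397 [-0.3 -0.4 -0.8]
```

Emit:
{"method": "drive_tool", "body": {"steps": [[[0,0,0,0,0,0,0.9],[0,0,0,0,0,0,0.9],[0,0,0,0,0,0,0.9],[0,0,0,0,0,0,0.9],[0,0,0,0,0,0,0.9],[0,0,0,0,0,0,0.9],[0,0,0,0,0,0,0.9],[0,0,0,0,0,0,0.9],[0,0,0,0,0,0,0.9],[0,0,0,0,0,0,0.9],[0,0,0,0,0,0,0.9],[0,0,0,0,0,0,0.9]]]}}

```text
time: 16.77
eef_pos: [565.8, 507.6, 190.8]
orientation: [0.109, 0.956, -0.273, -0.021]
force: [0.4, 0.4, -1.0]
gripper_width: 0.271
grip_force: 60.0
```

Emit:
{"method": "drive_tool", "body": {"steps": [[[0,0,0,0,0,0,0.9],[0,0,0,0,0,0,0.9],[0,0,0,0,0,0,0.9],[0,0,0,0,0,0,0.9],[0,0,0,0,0,0,0.9],[0,0,0,0,0,0,0.9],[0,0,0,0,0,0,0.9],[0,0,0,0,0,0,0.9],[0,0,0,0,0,0,0.9],[0,0,0,0,0,0,0.9],[0,0,0,0,0,0,0.9],[0,0,0,0,0,0,0.9]]]}}

```text
time: 17.77
eef_pos: [565.8, 507.5, 190.8]
orientation: [0.109, 0.956, -0.273, -0.021]
force: [-0.6, -0.3, -1.7]
gripper_width: 0.275
grip_force: 60.0
```

```bash
python3 chk.py bath; python3 -c "
from h import *
print(arm.state()['qpos'])"
```

```text
17.7667 [ 0.71  1.24  0.18 -0.4   2.13 -0.78] go [ 0.6  0.7 -0.2] spot err [-0.3 -0.3 -0.1] rot [-0.2  0.1 -0. ] 0.2750921437410391 [-0.6 -0.3 -1.7]
[ 0.70545269  1.24180048  0.18401613 -0.39800389  2.12960159 -0.78074289]
```

Emit:
{"method": "drive_tool", "body": {"steps": [[[0,0,0.014,3.14,-0.61,0,0.9],[0,0,0.014,3.14,-0.61,0,0.9],[0,0,0.014,3.14,-0.61,0,0.9],[0,0,0.014,3.14,-0.61,0,0.9],[0,0,0.014,3.14,-0.61,0,0.9],[0,0,0.014,3.14,-0.61,0,0.9],[0,0,0.014,3.14,-0.61,0,0.9],[0,0,0.014,3.14,-0.61,0,0.9],[0,0,0.014,3.14,-0.61,0,0.9],[0,0,0.014,3.14,-0.61,0,0.9],[0,0,0,0,0,0,0.9],[0,0,0,0,0,0,0.9]]]}}

```text
time: 18.77
eef_pos: [566.1, 507.0, 332.6]
orientation: [0.113, 0.994, 0.002, 0.001]
force: [0.4, 0.7, -1.6]
gripper_width: 0.272
grip_force: 60.0
```

```bash
cat > up.py <<'E'
from h import *
s=arm.state();q=R.from_quat(s['orientation']);z=q.apply([0,0,1]);y=q.apply([0,1,0])
print(s['time'],s['eef_pos'].round(1),s['qpos'].round(2),'go',(np.array([565,-355.5,334])-s['eef_pos']).round(1),'rot up',np.degrees(np.cross(z,[0,0,-1])).round(1),'y ang',np.degrees(np.arctan2(y[1],y[0])),s['force'].round(1),s['gripper_width'])
E
python3 up.py
```

```text
18.7667 [566.1 507.  332.6] [ 0.57  0.63  0.79  0.    1.71 -0.77] go [  -1.1 -862.5    1.4] rot up [-0.2  0.2  0. ] y ang 76.97818582091847 [ 0.4  0.7 -1.6] 0.27227700091580986
```

Emit:
{"method": "drive_tool", "body": {"steps": [[[0,-0.036,0,0,0,0,0.9],[0,-0.036,0,0,0,0,0.9],[0,-0.036,0,0,0,0,0.9],[0,-0.036,0,0,0,0,0.9],[0,-0.036,0,0,0,0,0.9],[0,-0.036,0,0,0,0,0.9],[0,-0.036,0,0,0,0,0.9],[0,-0.036,0,0,0,0,0.9],[0,-0.036,0,0,0,0,0.9],[0,-0.036,0,0,0,0,0.9],[0,-0.036,0,0,0,0,0.9],[0,-0.036,0,0,0,0,0.9]]]}}

```text
time: 19.77
eef_pos: [565.2, 74.3, 329.0]
orientation: [0.112, 0.994, 0.001, -0.002]
force: [0.7, -0.9, -0.8]
gripper_width: 0.276
grip_force: 60.0
```

Emit:
{"method": "drive_tool", "body": {"steps": [[[0,-0.036,0,0,0,0,0.9],[0,-0.036,0,0,0,0,0.9],[0,-0.036,0,0,0,0,0.9],[0,-0.036,0,0,0,0,0.9],[0,-0.036,0,0,0,0,0.9],[0,-0.036,0,0,0,0,0.9],[0,-0.036,0,0,0,0,0.9],[0,-0.036,0,0,0,0,0.9],[0,-0.036,0,0,0,0,0.9],[0,-0.036,0,0,0,0,0.9],[0,0,0,0,0,0,0.9],[0,0,0,0,0,0,0.9]]]}}

```text
time: 20.77
eef_pos: [565.3, -285.8, 328.2]
orientation: [0.114, 0.993, 0.003, -0.002]
force: [-0.1, 0.4, -0.1]
gripper_width: 0.271
grip_force: 60.1
```

```bash
python3 up.py
```

```text
20.7667 [ 565.3 -285.8  328.2] [-0.66  0.27  1.28  0.    1.6  -2.  ] go [ -0.3 -69.7   5.8] rot up [-0.3 -0.2 -0. ] y ang 76.89413085700778 [-0.1  0.4 -0.1] 0.27117801424171145
```

Emit:
{"method": "drive_tool", "body": {"steps": [[[0,-0.0115,0,0,0,0,0.9],[0,-0.0115,0,0,0,0,0.9],[0,-0.0115,0,0,0,0,0.9],[0,-0.0115,0,0,0,0,0.9],[0,-0.0115,0,0,0,0,0.9],[0,-0.0115,0,0,0,0,0.9],[0,0,0,0,0,0,0.9],[0,0,0,0,0,0,0.9],[0,0,0,0,0,0,0.9]]]}}

```text
time: 21.52
eef_pos: [565.9, -353.2, 330.8]
orientation: [0.113, 0.994, 0.002, 0.0]
force: [0.2, 0.9, -0.2]
gripper_width: 0.273
grip_force: 60.1
```

```bash
python3 up.py; python3 - <<'E'
from h import *
w=wrist('w7');s=arm.camera('scene');t=arm.camera('top');pickle.dump((w,s,t),open('v7.pkl','wb'))
st=arm.state();n=st['eef_pos']+[0,0,-120.5]
for c,nm in((w,'w'),(s,'s'),(t,'t')): print(nm,proj(c,n),proj(c,n+[0,0,85]))
a=s['pixels'][200:350,180:330];b=w['pixels'][60:260,220:420]
save('v7',np.hstack([cv2.resize(a,(400,600),interpolation=cv2.INTER_CUBIC)[:,:],cv2.resize(b,(400,400),interpolation=cv2.INTER_CUBIC) if 0 else cv2.resize(b,(400,600),interpolation=cv2.INTER_CUBIC)]))
E
```

```text
21.5167 [ 565.9 -353.2  330.8] [-0.74  0.36  1.16  0.    1.62 -2.08] go [-0.9 -2.3  3.2] rot up [-0.2  0.   0. ] y ang 77.0275818077255 [ 0.2  0.9 -0.2] 0.273418319764712
21.5167 [ 565.9 -353.2  330.8] [167.   -0.  179.8]
w [323.88296626 192.09978872] [324.77806182 233.69055086]
s [225.93892962 255.51174121] [219.94794913 227.21865984]
t [480.34446937 181.82839646] [497.1984138  171.55908133]
```

View pics/v7.png

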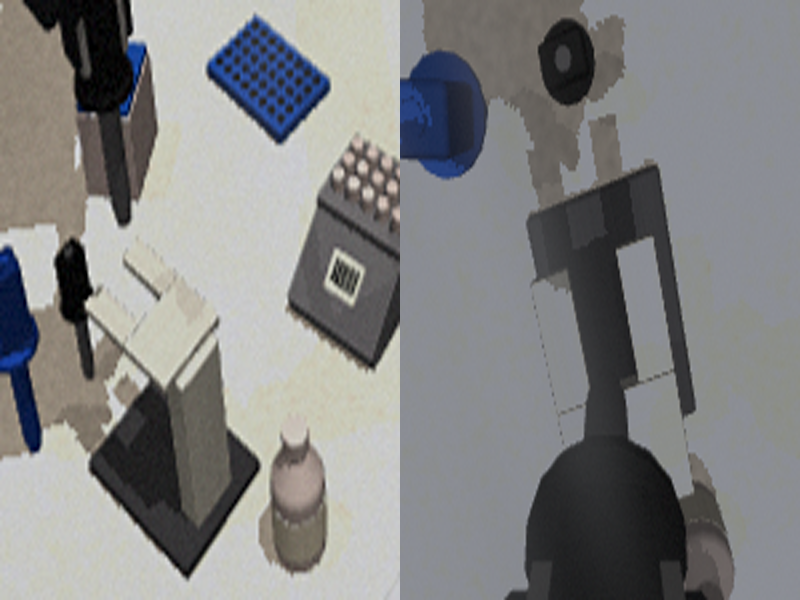

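The wand is still straight in the gripper. Nose is seen at scene px (226.5,254.5) and wrist px (323,188), within a pixel of prediction sideways. I recompute the slot centre from this view.

```bash
python3 - <<'E'
from m import *
w,s,t=pickle.load(open('v7.pkl','rb'))
f=lambda x,y:(220+(x-400)/2-.25,60+y/3-.33)
for nm,p in dict(Lo=(531,283),Li=(573,275),Li2=(590,395),Ri=(618,245),Ro=(657,235),Ri2=(638,380)).items(): print(nm,onz(w,*f(*p),150).round(1))
n=tri([ray(w,323,191),ray(s,226.5,254.7)]);print('nose',n)
# scene: prong corners (outer/inner ends) 
g=lambda x,y:(180+x/2.667-.2,200+y/4-.4)
for p in [(87,303),(110,330),(124,258),(140,240),(160,297)]: print(onz(s,*g(*p),150).round(1))
E
```

```text
Lo [ 535.3 -386.8  150. ]
Li [ 537.5 -364.8  150. ]
Li2 [ 582.  -366.3  150. ]
Ri [ 532.7 -339.7  150. ]
Ro [ 533.8 -319.5  150. ]
Ri2 [ 582.3 -339.7  150. ]
nose (array([ 565.22363467, -352.13202041,  211.39267366]), [1.3684678118219695, 1.368467811821971])
[ 538.3 -381.5  150. ]
[ 569.6 -382.3  150. ]
[ 536.5 -337.8  150. ]
[ 536.5 -318.9  150. ]
[ 584.4 -338.5  150. ]
```

Emit:
{"method": "drive_tool", "body": {"steps": [[[-0.003,0,0,0,0,0,0.9],[0,0,-0.01,0,0,0,0.9],[0,0,-0.015,0,0,0,0.9],[0,0,-0.015,0,0,0,0.9],[0,0,-0.015,0,0,0,0.9],[0,0,-0.015,0,0,0,0.9],[0,0,0,0,0,0,0.9],[0,0,0,0,0,0,0.9]]]}}

```text
time: 22.33
eef_pos: [562.2, -352.8, 259.4]
orientation: [0.113, 0.994, 0.003, -0.001]
force: [0.1, -0.3, -1.3]
gripper_width: 0.273
grip_force: 60.1
```

```bash
python3 up.py
```

```text
22.3333 [ 562.2 -352.8  259.4] [-0.74  0.37  1.28  0.    1.49 -2.09] go [ 2.8 -2.7 74.6] rot up [-0.3 -0.1 -0. ] y ang 77.03073843012906 [ 0.1 -0.3 -1.3] 0.2731844932338455
```

Emit:
{"method": "drive_tool", "body": {"steps": [[[0,0,-0.013,0,0,0,0.9],[0,0,-0.013,0,0,0,0.9],[0,0,-0.013,0,0,0,0.9],[0,0,-0.013,0,0,0,0.9],[0,0,-0.013,0,0,0,0.9],[0,0,-0.01,0,0,0,0.9],[0,0,-0.005,0,0,0,0.9],[0,0,0,0,0,0,0.9],[0,0,0,0,0,0,0.9],[0,0,0,0,0,0,0.9]]]}}

```text
time: 23.17
eef_pos: [563.3, -353.9, 181.8]
orientation: [0.113, 0.994, 0.001, 0.001]
force: [0.5, -0.3, -1.4]
gripper_width: 0.277
grip_force: 60.1
```

Emit:
{"method": "drive_tool", "body": {"steps": [[[0,0,-0.002,0,0,0,0.9],[0,0,-0.002,0,0,0,0.9],[0,0,-0.002,0,0,0,0.9],[0,0,0,0,0,0,0.9],[0,0,0,0,0,0,0.9],[0,0,0,0,0,0,0.9]]]}}

```text
time: 23.67
eef_pos: [562.8, -353.4, 174.8]
orientation: [0.113, 0.994, 0.002, 0.0]
force: [0.6, 0.1, -1.2]
gripper_width: 0.27
grip_force: 60.1
```

Emit:
{"method": "drive_tool", "body": {"steps": [[[0,0,-0.001,0,0,0,0.9],[0,0,-0.001,0,0,0,0.9],[0,0,-0.001,0,0,0,0.9],[0,0,0,0,0,0,0.9],[0,0,0,0,0,0,0.9],[0,0,0,0,0,0,0.9]]]}}

```text
time: 24.17
eef_pos: [562.8, -353.5, 171.8]
orientation: [0.113, 0.994, 0.002, 0.0]
force: [-0.2, -0.3, -1.8]
gripper_width: 0.272
grip_force: 60.1
```

Emit:
{"method": "drive_tool", "body": {"steps": [[[0,0,-0.001,0,0,0,0.9],[0,0,0,0,0,0,0.9],[0,0,0,0,0,0,0.9],[0,0,0,0,0,0,0.9]]]}}

```text
time: 24.5
eef_pos: [562.8, -353.4, 170.8]
orientation: [0.113, 0.994, 0.002, 0.0]
force: [-0.2, 0.9, -1.4]
gripper_width: 0.273
grip_force: 60.1
```

Emit:
{"method": "drive_tool", "body": {"steps": [[[0,0,-0.001,0,0,0,0.9],[0,0,0,0,0,0,0.9],[0,0,0,0,0,0,0.9],[0,0,0,0,0,0,0.9]]]}}

```text
time: 24.83
eef_pos: [562.9, -353.5, 170.7]
orientation: [0.113, 0.994, 0.002, 0.0]
force: [-2.5, 2.6, 5.2]
gripper_width: 0.277
grip_force: 60.7
```

Emit:
{"method": "drive_tool", "body": {"steps": [[[0,0,-0.001,0,0,0,0.9],[0,0,0,0,0,0,0.9],[0,0,0,0,0,0,0.9],[0,0,0,0,0,0,0.9]]]}}

```text
time: 25.17
eef_pos: [563.0, -353.5, 170.6]
orientation: [0.113, 0.994, 0.001, 0.0]
force: [-3.8, 3.0, 10.0]
gripper_width: 0.273
grip_force: 61.6
```

Collar seated: force rises at 170.7 mm, the same height as at pickup. I ease back 1 mm and release.

Emit:
{"method": "drive_tool", "body": {"steps": [[[0,0,0.001,0,0,0,0.9],[0,0,0,0,0,0,0.9],[0,0,0,0,0,0,0.7],[0,0,0,0,0,0,0.6],[0,0,0,0,0,0,0.5],[0,0,0,0,0,0,0.4],[0,0,0,0,0,0,0.3],[0,0,0,0,0,0,0.3],[0,0,0,0,0,0,0.3],[0,0,0,0,0,0,0.3],[0,0,0,0,0,0,0.3]]], "grip_force": 20}}

```text
time: 26.08
eef_pos: [562.8, -353.5, 169.8]
orientation: [0.113, 0.994, 0.002, 0.0]
force: [-0.7, -0.0, 0.7]
gripper_width: 0.704
grip_force: 0.0
```

Emit:
{"method": "drive_tool", "body": {"steps": [[[0,0,0.01,0,0,0,0.3],[0,0,0.015,0,0,0,0.3],[0,0,0.02,0,0,0,0.3],[0,0,0.025,0,0,0,0.3],[0,0,0.025,0,0,0,0.3],[0,0,0.025,0,0,0,0.3],[0,0,0.025,0,0,0,0.3],[0,0,0.025,0,0,0,0.3],[0,0,0,0,0,0,0.3],[0,0,0,0,0,0,0.3]]]}}

```text
time: 26.92
eef_pos: [563.5, -354.0, 342.8]
orientation: [0.113, 0.994, 0.0, 0.002]
force: [-0.2, 0.1, -0.1]
gripper_width: 0.705
grip_force: 0.0
```

```bash
python3 - <<'E'
from h import *
w=wrist('w8');s=arm.camera('scene');t=arm.camera('top')
a=s['pixels'][200:350,160:310];b=w['pixels'][100:250,220:420]
save('v8',np.hstack([cv2.resize(a,(400,400),interpolation=cv2.INTER_CUBIC),cv2.resize(b,(400,400),interpolation=cv2.INTER_CUBIC)]))
D=pickle.load(open('d.pkl','rb'))
d=np.abs(s['pixels'].astype(int)-D['scene']['pixels']).max(2)
for n,(x,y) in dict(tip=(223,230),plate=(281,219),flaskb=(291,323),flaska=(379,252),jar=(420,200),kit=(309,177),wand=(228,265)).items(): print(n,(d[y-14:y+14,x-14:x+14]>60).mean().round(3))
print(proj(w,np.array([563,-353,219])),proj(s,np.array([563,-353,219])))
E
```

```text
26.9167 [ 563.5 -354.   342.8] [167.    0.3 179.9]
tip 0.003
plate 0.0
flaskb 0.0
flaska 0.0
jar 0.0
kit 0.0
wand 0.099
[324.74890813 189.54688883] [224.43361166 252.28018289]
```

View pics/v8.png

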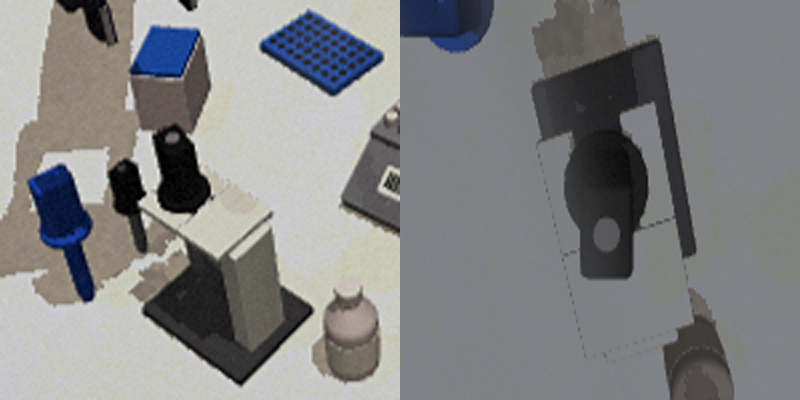

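The wand hangs upright in the slot with its collar on both prongs. The bystanders are unchanged against the first picture, and the gripper is clear.

```bash
python3 -c "
from rig import arm
print(arm.job_done())"
```

```text
the job is handed in; nothing more can be done
None
```

I read the bottle rack's label, then the dry bath's, holding about 2 s on each with under 1 mm estimated aim error. The wand is back upright in its fork, the job was handed in at about 27 s, and no verdict came back.

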